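# Tip the funnels to the lip end of the trough

### The job

Two identical tipping troughs stand on the tinsmith's bench; one of them holds two small funnels. Push the lip of that trough down until it stops so that both funnels slide down to the lip end, then push its other end down so that the trough stands level again with the funnels left at the lip end. Do not touch the funnels themselves, and leave the empty trough as it is.

Things in the scene. Friction and masses are not known exactly. Their poses are not given: they have to be found in the camera images.
- trough (a joint): Tilt of the trough that holds the funnels, rad: 0 level (a stop: it cannot tip the other way), growing as the lip end goes down, 0.5 at the lower stop. The hinge is stiff: the trough stays where it is left, and it takes about 3 to 7 N straight down on the lip or the end strip to turn it. The sheet is smooth: funnels slide from a tilt of 0.2 to 0.3 rad.
- trough_axle (a point): Middle of that trough's axle, 100 mm above the bench, level with the rim. Open sheet-metal trough, inside 210 long, 100 wide, 30 deep (mm), end and side walls 3 thick, hung by its middle between two dark steel cheeks (outer faces 142 apart, tops 110 above the bench) on a wooden foot. Axes turn with the trough: x along it to the lip, y along the axle, z out of its open top.
- trough_lip (a point): Point on that trough (same axes) at rim height on the lip-end wall, 107 mm from the axle. The lip: a flat tongue 50 wide, level with the rim, reaching 30 mm beyond this point; push it here. The opposite, plain end has a flat strip across the full 106 mm width, level with the rim, outside its wall, 108 to 137 mm from the axle: push there to level it.
- funnel_a: Small brass funnel standing upside down in the trough: 36 mm across its base, 34 high, about 50 g. Origin: centre of its base, z along it to the spout tip. It starts in the half of the trough away from the lip.
- funnel_b: The other small funnel, the same in every way, beside the first.
- spare_lip (a point): The same point on the other trough, which is empty, of the same make, and stands beside the first; to be left alone.
There are look-alikes about, which are no part of the job. What is shaped like the funnel_b but pink or white is not meant. What is shaped like the funnel_a but black is not meant.

How it is judged (in metres and radians):
On the way:
1. the trough is tipped lip end down (over 0.35 rad) with both funnels within 80 mm of its lip-end wall (value of joint trough above 0.35 rad and x of funnel_a in the frame of trough_lip between -0.08 and 0 m and y of funnel_a in the frame of trough_lip between -0.05 and 0.05 m and z of funnel_a in the frame of trough_lip between -0.045 and 0 m and x of funnel_b in the frame of trough_lip between -0.08 and 0 m and y of funnel_b in the frame of trough_lip between -0.05 and 0.05 m and z of funnel_b in the frame of trough_lip between -0.045 and 0 m), for 0.2 s.
At the end, for the whole second after the job is handed in: The trough is level again within 0.17 rad (10 degrees), and both funnels lie still in it, their base centres within 80 mm of the lip-end wall (value of joint trough below 0.17 rad and x of funnel_a in the frame of trough_lip between -0.08 and 0 m and y of funnel_a in the frame of trough_lip between -0.05 and 0.05 m and z of funnel_a in the frame of trough_lip between -0.045 and 0 m and x of funnel_b in the frame of trough_lip between -0.08 and 0 m and y of funnel_b in the frame of trough_lip between -0.05 and 0.05 m and z of funnel_b in the frame of trough_lip between -0.045 and 0 m and linear speed of each of funnel_a, funnel_b below 0.02 m/s); the robot touches nothing.
It fails at once if the gripper presses on a funnel (over 1 N) (contact force between the fingers and funnel_a above 1 N or contact force between the fingers and funnel_b above 1 N).
It fails at once if the empty trough is tipped or moved (its lip by more than 20 mm) (distance of spare_lip from where it was at the start of the episode above 0.02 m).
It also fails if it takes over 38 s, if anything falls off the work surface, if the arm or the gripper's body presses on something with over 40 N, if the wrist force passes 120 N, or if a joint passes its speed limit or range.

### The arm

A 6-joint arm with a two-finger parallel gripper is mounted at the origin on the work surface. World frame = base frame: x ahead of the robot, y to its left, z up, the work surface at z = 0. Lengths are in mm, angles in rad, forces in N, time in s.
With the tool pointing down it reaches from about 350 to 975 mm from the base axis. Payload 7.1 kg.
Tool frame: the origin (TCP) lies on the front face of the gripper's body, between the roots of the fingers; the fingertips stand 80 mm ahead of it and the grasp point (between the pads) lies 61 mm ahead of it (env.tips_ahead is the distance from the TCP to the fingertips, in mm); z points along the fingers, y is the direction in which the jaws open and shut (so a half turn about z gives the same grasp; the last joint's range is limited). The gripper opens to 88 mm and grips with 3 to 60 N. Pads are 20 mm wide; open, the fingers measure 115 mm over their backs; the gripper's body (75 mm by 178 mm) begins 61 mm behind the grasp point.
Start: joints at [1.15, 0.423, 1.63, -0, 1.089, -0.019], TCP at [244.39, 575.221, 302.675] pointing down, gripper open.
Joint ranges: [-3, 3], [-0.9, 2.11], [0.09, 2.58], [-1.31, 4.45], [0.11, 2.69], [-2.54, 2.54]. Speed limits (rad/s): [2.39, 2.39, 3.01, 3.14, 3.14, 3.14].

### API

Orientations are given as a unit quaternion [x, y, z, w].
In Python, from station import env, set_gripper, viewer, workorder gives the robot as it stands. Calls block until the motion is done:
- env.reach(position, orientation): joint-space move of the TCP to a pose.
- env.move_l(position, rot=None, rate=150, f_stop=None): straight line of the TCP; rot=None keeps the orientation; rate is the mean speed in mm/s. With f_stop (N) it stops when the force on the tool has changed by that much, and returns True; else False.
- env.move_joints(angles): joint-space move.
- set_gripper(opening): finger opening in mm; the grip force is fixed at half the most; returns when the fingers have stopped.
- env.hold(seconds).
- env.ik(position, orientation): joint angles nearest the present ones, or None.
- env.read_state(): the state.
- viewer.camera(name): name is "side" or "top" or "wrist"; returns the picture (480x640x3 uint8, blue, green, red); there is no depth.
- viewer.camera_params(name): a dict with "fx", "fy", "cx", "cy" (pixels), "pose" (4x4, takes a point from camera to world coordinates); the wrist camera has in their place "tool_from_camera" (4x4, takes a point from camera to tool coordinates, whose origin is the TCP and whose axes are the flange's). Camera axes: x right, y up, looking along -z (the intrinsics and any distortion apply to the point x, -y, -z); pixel columns grow to the right and rows downward; lengths in mm; the calibration is good to about 2 mm. The wrist camera is an equidistant fisheye: a pixel r from the principal point sees the ray r / f radians off the axis. A picture is of the moment at which its call begins: read the wrist's pose just before it. camera_params takes no time and is no camera call.
A pose or a line that the arm cannot do raises env.IKError and nothing moves.
- workorder.sign_off(): hands the job in, once; it reports no verdict.
The state is a dict: "time_s": time; "qpos": joint angles; "dq": joint speeds; "tau": joint torques, N m; "tool_pos": TCP position; "orientation": TCP orientation; "force": force on the tool from outside, world axes, zero at the start; "wrist_torque": the same for the moment, N m; "width": finger opening in mm.
Only numpy, scipy, OpenCV 4.12 (cv2) and the standard library are available. Lean on these libraries where they do the work, as an engineer would, in place of code of your own. Each camera call takes 0.05 s, during which the arm holds its last target. There are 200 camera calls.

## Working session

There is one attempt and no reset: what is moved stays moved. The work goes in short steps, each a Python script; the robot and the scene stay as the last script left them, time stands still between calls to the robot, and variables do not carry over. Pictures are saved under pics/ and viewed, about 8 in all and at most 12, crops included, and the job is handed in when it is done.

```bash
mkdir -p pics; ls; python3 - <<'E'
from station import env, viewer
import cv2
for n in("top","side"):
    cv2.imwrite(f"pics/{n}0.png",viewer.camera(n)); p=viewer.camera_params(n); print(n,{k:(v.tolist() if hasattr(v,'tolist') else v) for k,v in p.items()})
s=env.read_state();print(s["time_s"],s["tool_pos"],s["orientation"])
E
```

```text
pics
top {'fx': 460.21336068346176, 'fy': 460.21336068346176, 'cx': 322.18590783764284, 'cy': 237.47617146582695, 'pose': [[0.004794300186285512, 0.9886840107843898, -0.1499364582248635, 511.6877010331002], [-0.9998525304289196, 0.0022668943667367657, -0.017022884150935787, -44.251413351657085], [-0.016490363264946822, 0.14999595997633575, 0.9885490781494705, 894.1059754164572], [0.0, 0.0, 0.0, 1.0]]}
side {'fx': 443.0758262604002, 'fy': 443.0758262604002, 'cx': 327.935684638293, 'cy': 242.928966735334, 'pose': [[0.8623635661091821, 0.3106964347747961, -0.39974592589004027, 286.2138023119232], [-0.506234245747839, 0.5408187865781119, -0.6717454343099739, -584.2177409496564], [0.007481195063039557, 0.7816538655328263, 0.6236675927271028, 611.3095958753848], [0.0, 0.0, 0.0, 1.0]]}
0.1 [244.24674019 574.89408756 302.02135944] [ 1.99560922e-01  9.79885207e-01 -6.33608114e-04 -1.36800662e-04]
```

View pics/top0.png

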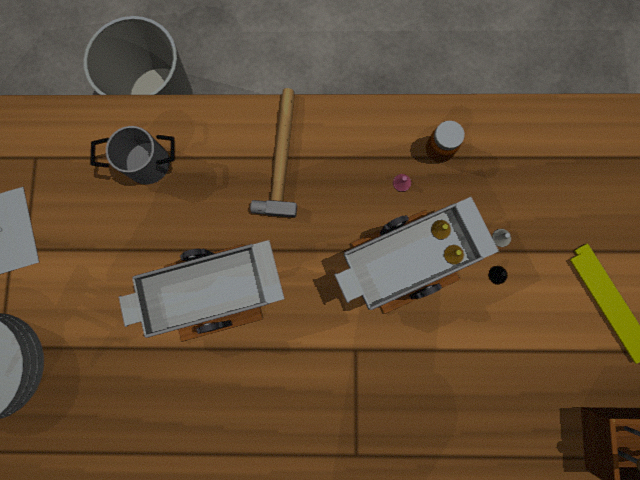

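View pics/side0.png

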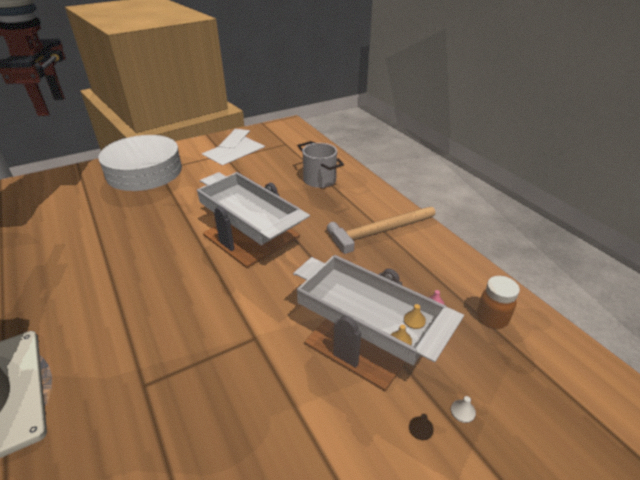

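The top view shows the full trough with its tongue near (350,284), strip near (478,232) and funnels at (440,230) and (454,254). The spare trough is to the left. In the side view the tongue is near (311,270) and the strip near (440,333).

```bash
python3 - <<'E'
import cv2,numpy as np
a=cv2.imread("pics/top0.png")[190:320,320:510]; b=cv2.imread("pics/side0.png")[250:390,285:475]
cv2.imwrite("pics/crop.png",np.vstack([cv2.resize(x,None,fx=4,fy=f,interpolation=cv2.INTER_CUBIC) if 0 else cv2.resize(x,(570,n),interpolation=cv2.INTER_CUBIC) for x,n in((a,390),(b,210))]) if 0 else np.hstack([cv2.resize(a[:, :],(760,520),interpolation=cv2.INTER_CUBIC)]))
cv2.imwrite("pics/crop2.png",cv2.resize(b,(760,560),interpolation=cv2.INTER_CUBIC))
E
```

```text
(no output)
```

View pics/crop.png

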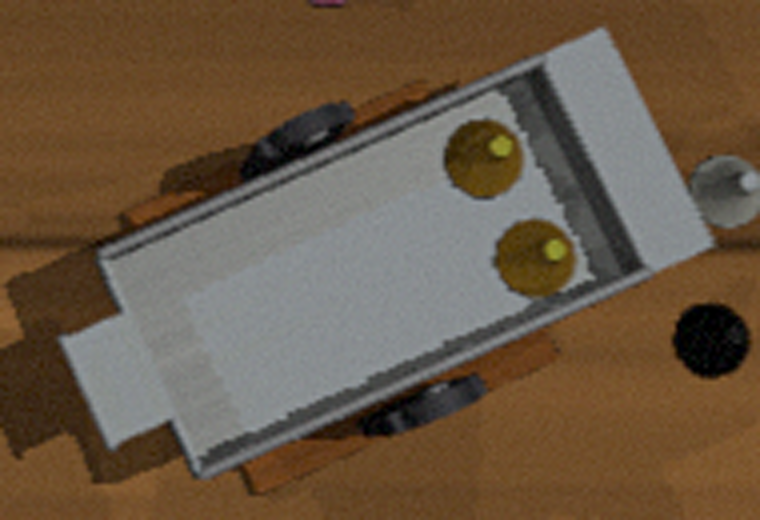

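View pics/crop2.png

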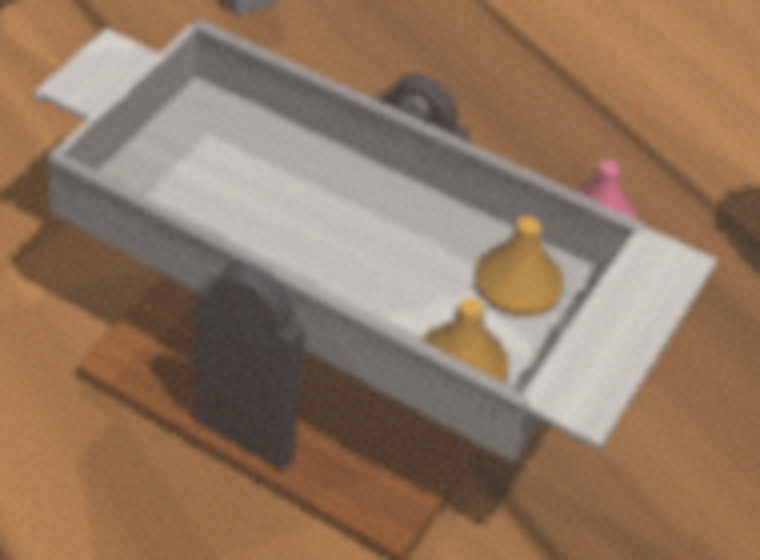

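The crops give the outer corners. Top crop: strip (604,28) and (714,244), tongue (62,338) and (108,448). Side crop: strip (716,262) and (602,445), tongue (105,28) and (36,95).

```bash
cat > geo.py <<'E'
import numpy as np, cv2
from station import viewer
def P(n):
    p=viewer.camera_params(n); K=np.array([[p["fx"],0,p["cx"]],[0,p["fy"],p["cy"]],[0,0,1.]])
    T=np.array(p["pose"])@np.diag([1,-1,-1,1]); return K@np.linalg.inv(T)[:3]
def tri(t,s):
    X=cv2.triangulatePoints(P("top"),P("side"),np.float64(t).T,np.float64(s).T); return (X[:3]/X[3]).T
E
python3 - <<'E'
import numpy as np
from geo import tri
from station import env
from scipy.spatial.transform import Rotation as R
t=np.array([[604,28],[714,244],[62,338],[108,448]])/4+[320,190]
s=np.array([[716,262],[602,445],[105,28],[36,95]])/4+[285,250]
X=tri(t,s);print(X.round(1))
d=lambda i,j:np.linalg.norm(X[i]-X[j]).round(1)
print("strip w(106)",d(0,1),"tongue w(50)",d(2,3))
S=X[:2].mean(0);L=X[2:].mean(0);print("len(274)",np.linalg.norm(L-S))
c=(S+L)/2;u=(L-S)[:2];u/=np.linalg.norm(u);print("axle",c,"u",u,np.degrees(np.arctan2(u[1],u[0])))
q=env.read_state()["orientation"];print("tool y",R.from_quat(q).as_matrix()[:,1])
for sg in(1,-1):
    y=sg*np.array([-u[1],u[0],0]);z=np.array([0,0,-1.]);o=R.from_matrix(np.c_[np.cross(y,z),y,z]).as_quat()
    for r in(120,-116):
        p=[*(c[:2]+r*u),300];print(sg,r,np.round(p,1),o.round(4),env.ik(p,o))
E
```

```text
[[ 704.9 -292.2   99.8]
 [ 609.5 -335.3  100.3]
 [ 567.6  -53.8  100.5]
 [ 521.7  -74.    97.2]]
strip w(106) 104.7 tongue w(50) 50.3
len(274) 274.0371920258933
axle [ 600.93619662 -188.83756223   99.43706646] u [-0.41076144  0.91174286] 114.25267598454049
tool y [ 0.39109342  0.92035007 -0.00129633]
1 120 [551.6 -79.4 300. ] [ 0.8399 -0.5428  0.      0.    ] None
1 -116 [ 648.6 -294.6  300. ] [ 0.8399 -0.5428  0.      0.    ] [-4.43063225e-01  5.54693938e-01  1.41902154e+00 -4.44089210e-16
  1.16787717e+00  2.27524038e+00]
-1 120 [551.6 -79.4 300. ] [0.5428 0.8399 0.     0.    ] [-1.64355176e-01  3.27702795e-01  1.78339470e+00 -4.44089210e-16
  1.03049516e+00 -5.87644224e-01]
-1 -116 [ 648.6 -294.6  300. ] [0.5428 0.8399 0.     0.    ] [-4.43063225e-01  5.54693938e-01  1.41902154e+00 -4.44089210e-16
  1.16787717e+00 -8.66352274e-01]
```

Sizes match (104.7/106, 50.3/50, 274.0/274, height 99.4/100). Next I close the gripper and push the lip.

```bash
cat >> geo.py <<'E'
C=np.array([600.9,-188.8]); U=np.array([-0.41076,0.91174]); O=[0.5428,0.8399,0,0]
def at(r,ztip):
    from station import env
    return [*(C+r*U),ztip+env.tips_ahead]
E
python3 - <<'E'
from geo import *
from station import env,set_gripper
set_gripper(0)
env.reach(at(120,220),O)
env.move_l(at(120,112)); print(env.read_state()["force"].round(1))
print(env.move_l(at(120,30),rate=25,f_stop=22))
s=env.read_state();print(s["time_s"],np.round(s["tool_pos"],1),s["tool_pos"][2]-env.tips_ahead,s["force"].round(1))
env.hold(0.3)
cv2.imwrite("pics/tip.png",viewer.camera("side")[220:400,240:500].repeat(2,0).repeat(2,1)); cv2.imwrite("pics/tipt.png",viewer.camera("top"))
E
```

```text
[1.2 0.6 0.3]
True
7.4167 [551.7 -79.3 119.5] 39.53092706777662 [-2.4  0.9 11.3]
```

View pics/tip.png

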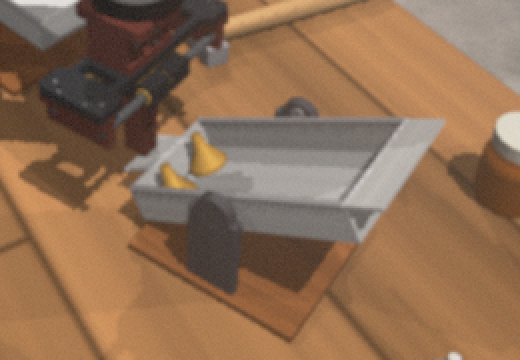

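The trough is at its lower stop (tip z 39.5, about 0.5 rad), and both funnels are against the lip-end wall. Now I level it.

```bash
python3 - <<'E'
from geo import *
from station import env
env.move_l(at(122,215),rate=120)
env.move_l(at(-116,215),rate=150)
env.move_l(at(-116,178),rate=100)
print(env.move_l(at(-116,92),rate=25,f_stop=22))
s=env.read_state();print(s["time_s"],s["tool_pos"][2]-env.tips_ahead,s["force"].round(1))
env.move_l(at(-116,215),rate=100)
env.hold(.2)
print(env.read_state()["time_s"])
a=viewer.camera("side")[220:400,240:500].repeat(2,0).repeat(2,1); b=viewer.camera("top"); cv2.imwrite("pics/endt_full.png",b)
cv2.imwrite("pics/end.png",a);cv2.imwrite("pics/endt.png",b)
E
```

```text
True
14.4333 100.37195349003122 [-1.2  0.2  6.7]
15.925
```

View pics/end.png

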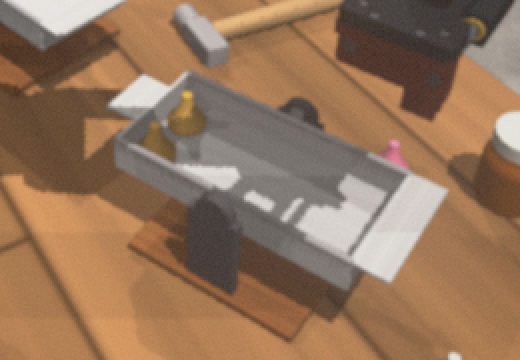

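View pics/endt.png

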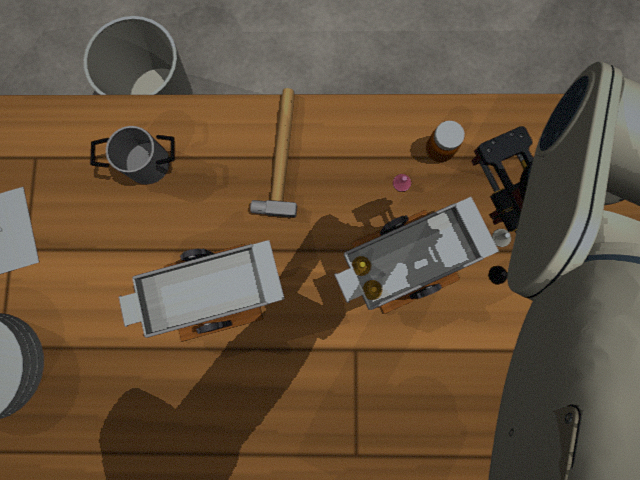

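The trough is level again with both funnels upright at the lip wall, at (362,266) and (373,289) in the top view. The spare trough looks unmoved and the arm is clear.

```bash
python3 -c "
from station import workorder,env
workorder.sign_off();print(env.read_state()['time_s'])"
```

```text
the job is handed in; nothing more can be done
the job is handed in; nothing more can be done
```

The job is done and handed in. The arm finished at about 16 s of the 38 s allowed.

- **Finding the trough:** I measured it from the top and side cameras. The sizes came out at 104.7 mm for the strip width (106 given), 50.3 mm for the tongue (50 given) and 274.0 mm for the length (274 given). Rim height was 99.4 mm (100 given).
- **Tipping:** I pushed the lip down with closed fingers until the force stop tripped at tip height 39.5 mm, about 0.5 rad. The picture showed both funnels at the lip wall.
- **Levelling:** I pushed the end strip down until it stopped at tip height 100.4 mm, which is level, then backed off.
- **Last checks:** The final pictures show the trough level, both funnels upright at the lip end, the spare trough at the same pixels as before by eye, and the gripper clear. No check failed or disagreed. I judged the funnels' final distance from the lip wall by eye, at roughly 20 mm; I did not triangulate it. I also did not measure the spare trough's position or contact force on the funnels.

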